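# Load the filter slider from the storage rack in the same order

## Robot

A 6-joint arm with a two-finger parallel gripper is mounted at the origin on a cart in front of the work surface, level with it; the furniture and walls round the work are solid. World frame = base frame: x ahead of the robot, y to its left, z up, the work surface at z = 0. Lengths are in m, angles in rad, forces in N, time in s.
With the tool pointing down it reaches from about 0.325 to 0.85 m from the base axis. Payload 4.4 kg.
Tool frame: the origin (TCP) lies between the finger pads; the fingertips stand 14 mm ahead of it and the grasp point (between the pads) lies 5 mm behind it (tip_reach is the distance from the TCP to the fingertips, in m); z points along the fingers, y is the line along which they close (so a half turn about z gives the same grasp; the last joint's range is limited). The gripper opens to 94 mm and grips with 3 to 60 N. Pads are 16 mm wide; open, the fingers measure 119 mm over their backs; the gripper's body (75 mm by 177 mm) begins 78 mm behind the grasp point.
Start: joints at [1.077, 0.207, 1.542, -0, 1.393, -0.15], TCP at [0.194, 0.541, 0.219] pointing down, gripper open.
Joint ranges: [-2.73, 2.73], [-0.86, 2.22], [0.23, 2.46], [-1.11, 4.25], [0.08, 2.63], [-2.82, 2.82]. Speed limits (rad/s): [2.79, 2.79, 3.14, 3.14, 3.14, 3.14].

## Interface

Orientations are given as a rotation vector (axis times angle).
In Python, from cell import get_obs, get_image, camera_info, job_done, tip_reach gives the robot as it stands.
- The arm moves only by the shell command python3 -m crank 'ROWS' [FORCE]. ROWS is text: rows parted by semicolons, each of 5 numbers parted by spaces: the opening, from 0 (shut) to 1 (fully open), then the shift along the tool's x, y, z in units of 30 mm (1.0 is 30 mm), then the turn about the tool's z in units of 5 degrees (1.0 is 5 degrees). In form: gripper tx ty tz turn; .... A call has 1 to 5 rows; each row is the pose to reach, as a shift and turn from the pose commanded when the call began, along the tool's axes at that moment; what a row does not reach only later rows make up. A row lasts 1/8 s, in which the tool goes at most 62.5 mm and 10.7 degrees, less where a joint would pass 70% of its speed; a pose out of reach is approached as far as the arm can. A call with a gripper value outside its range is refused whole. The fingers move at their own pace and stop on an object; FORCE is the grip in N (left out, the last holds). Time passes only in rows, so rows that repeat a pose let the fingers close. It gives the time, the measured TCP pose, the force, the opening and the grip force at its end, in the units of the state.
- get_obs(): the state, without advancing time (a new reading comes with each control period).
- get_image(name): name is "scene" or "top" or "wrist"; returns the picture (420x560x3 uint8, red, green, blue); there is no depth.
- camera_info(name): a dict with "fx", "fy", "cx", "cy" (pixels), "k1" (the pictures are not rectified: a ray, as slopes to the right and down, at radius r is drawn at 1 + k1 r^2 times it, then the intrinsics apply), "T" (4x4, takes a point from camera to world coordinates). Camera axes: x right, y down, z forward; pixel columns grow to the right and rows downward; lengths in m; the calibration is good to about 2 mm. A picture is of the moment at which its call begins: read the wrist's pose just before it. camera_info takes no time and is no camera call; for the wrist camera it gives the pose at the moment of the call.
- job_done(): hands the job in; it is judged then, once.
The state is a dict: "time": time; "joint_pos": joint angles; "dq": joint speeds; "joint_torque": joint torques, N m; "eef_pos": TCP position; "ee_rot": TCP orientation; "contact_force": force on the tool from outside, world axes, zero at the start; "moment": the same for the moment, N m; "finger_gap": finger opening in m; "finger_force": force on a finger pad.
Only numpy, scipy, OpenCV 4.12 (cv2) and the standard library are available. Lean on these libraries where they do the work, as an engineer would, in place of code of your own. Each camera call takes 0.05 s, during which the arm holds its last target. There are 200 camera calls.

## Task

Move the four tube-mounted colour filters from the wooden storage rack into the nests of the black filter slider, in the same order counted from the white dot on each: the filter in the rack's place next to its dot goes into the nest next to the slider's dot, and so on down the row. The colour labels on the rack show which filter belongs to which place and stay there; each filter must end upright, sitting fully down in its nest and let go. Do not drop or tip the filters.

Things in the scene. Friction and masses are not known exactly. Their poses are not given: they have to be found in the camera images.
- storage_rack: Fixed wooden block, 276 x 60 x 18 mm, with a low ledge along its -y side. Origin: on its underside, below the middle of the row. Four round bores in a row along its x axis at x = -90, -30, 30, 90 mm, y = 0, 36 mm wide, floor 8 mm above the origin; a filter stands in each. White dot, 15 mm, at its -x end (x = -136 mm): the first place is x = -90 mm.
- filter_slider: Fixed black carriage, 274 x 66 mm, top 22 mm up, on a dark rail; a knob sticks out of its -y side. Origin: on its underside, below the middle of the row. Four empty bright nests in a row along its x axis at x = -90, -30, 30, 90 mm, y = 0: floor 12 mm above the origin, 37 mm wide, widening to 47 mm at the top. White dot, 15 mm, at its +x end (x = 135 mm): the first nest is x = +90 mm, the last x = -90 mm.
- red_filter_center (a point): Loose filter in an upright lens tube: black tube 31 mm across with a knurled red ring 32 to 33 mm across and red glass at its top; 64 mm tall, 140 g. The point is on its axis, half-way up (32 mm above its foot); z points up along the axis.
- yellow_filter_center (a point): Loose filter in an upright lens tube: black tube 31 mm across with a knurled yellow ring 32 to 33 mm across and yellow glass at its top; 64 mm tall, 140 g. The point is on its axis, half-way up (32 mm above its foot); z points up along the axis.
- green_filter_center (a point): Loose filter in an upright lens tube: black tube 31 mm across with a knurled green ring 32 to 33 mm across and green glass at its top; 64 mm tall, 140 g. The point is on its axis, half-way up (32 mm above its foot); z points up along the axis.
- blue_filter_center (a point): Loose filter in an upright lens tube: black tube 31 mm across with a knurled blue ring 32 to 33 mm across and blue glass at its top; 64 mm tall, 140 g. The point is on its axis, half-way up (32 mm above its foot); z points up along the axis.
- red_label: Red label chip, 34 x 16 mm, 4 mm thick, fixed on the storage rack's ledge beside the bore in which the red filter stands at the start; it stays there. Origin: centre of its underside, 41 mm to the -y side of that bore's axis (rack frame), 6 mm above the table.
- yellow_label: Yellow label chip, 34 x 16 mm, 4 mm thick, fixed on the storage rack's ledge beside the bore in which the yellow filter stands at the start; it stays there. Origin: centre of its underside, 41 mm to the -y side of that bore's axis (rack frame), 6 mm above the table.
- green_label: Green label chip, 34 x 16 mm, 4 mm thick, fixed on the storage rack's ledge beside the bore in which the green filter stands at the start; it stays there. Origin: centre of its underside, 41 mm to the -y side of that bore's axis (rack frame), 6 mm above the table.
- blue_label: Blue label chip, 34 x 16 mm, 4 mm thick, fixed on the storage rack's ledge beside the bore in which the blue filter stands at the start; it stays there. Origin: centre of its underside, 41 mm to the -y side of that bore's axis (rack frame), 6 mm above the table.

How it is judged:
At the end, for the whole second after the job is handed in: Each filter is let go, at rest, upright within 6 degrees, in the nest whose number from the slider's dot is that of its label's place from the rack's dot: within 8 mm of the nest's axis along and across the row, its centre 39 to 48 mm above the slider's underside (fully down: 44) (((x of red_label in the frame of storage_rack between -0.11 and -0.07 m and x of red_filter_center in the frame of filter_slider between 0.082 and 0.098 m) or (x of red_label in the frame of storage_rack between -0.05 and -0.01 m and x of red_filter_center in the frame of filter_slider between 0.022 and 0.038 m) or (x of red_label in the frame of storage_rack between 0.01 and 0.05 m and x of red_filter_center in the frame of filter_slider between -0.038 and -0.022 m) or (x of red_label in the frame of storage_rack between 0.07 and 0.11 m and x of red_filter_center in the frame of filter_slider between -0.098 and -0.082 m)) and y of red_filter_center in the frame of filter_slider between -0.008 and 0.008 m and z of red_filter_center in the frame of filter_slider between 0.039 and 0.048 m and angle between each of red_filter_center, yellow_filter_center, green_filter_center, blue_filter_center's own z axis and vertical below 0.1 rad and linear speed of each of red_filter, yellow_filter, green_filter, blue_filter below 0.02 m/s and contact force between each of red_filter, yellow_filter, green_filter, blue_filter and the fingers below 0.05 N and ((x of yellow_label in the frame of storage_rack between -0.11 and -0.07 m and x of yellow_filter_center in the frame of filter_slider between 0.082 and 0.098 m) or (x of yellow_label in the frame of storage_rack between -0.05 and -0.01 m and x of yellow_filter_center in the frame of filter_slider between 0.022 and 0.038 m) or (x of yellow_label in the frame of storage_rack between 0.01 and 0.05 m and x of yellow_filter_center in the frame of filter_slider between -0.038 and -0.022 m) or (x of yellow_label in the frame of storage_rack between 0.07 and 0.11 m and x of yellow_filter_center in the frame of filter_slider between -0.098 and -0.082 m)) and y of yellow_filter_center in the frame of filter_slider between -0.008 and 0.008 m and z of yellow_filter_center in the frame of filter_slider between 0.039 and 0.048 m and ((x of green_label in the frame of storage_rack between -0.11 and -0.07 m and x of green_filter_center in the frame of filter_slider between 0.082 and 0.098 m) or (x of green_label in the frame of storage_rack between -0.05 and -0.01 m and x of green_filter_center in the frame of filter_slider between 0.022 and 0.038 m) or (x of green_label in the frame of storage_rack between 0.01 and 0.05 m and x of green_filter_center in the frame of filter_slider between -0.038 and -0.022 m) or (x of green_label in the frame of storage_rack between 0.07 and 0.11 m and x of green_filter_center in the frame of filter_slider between -0.098 and -0.082 m)) and y of green_filter_center in the frame of filter_slider between -0.008 and 0.008 m and z of green_filter_center in the frame of filter_slider between 0.039 and 0.048 m and ((x of blue_label in the frame of storage_rack between -0.11 and -0.07 m and x of blue_filter_center in the frame of filter_slider between 0.082 and 0.098 m) or (x of blue_label in the frame of storage_rack between -0.05 and -0.01 m and x of blue_filter_center in the frame of filter_slider between 0.022 and 0.038 m) or (x of blue_label in the frame of storage_rack between 0.01 and 0.05 m and x of blue_filter_center in the frame of filter_slider between -0.038 and -0.022 m) or (x of blue_label in the frame of storage_rack between 0.07 and 0.11 m and x of blue_filter_center in the frame of filter_slider between -0.098 and -0.082 m)) and y of blue_filter_center in the frame of filter_slider between -0.008 and 0.008 m and z of blue_filter_center in the frame of filter_slider between 0.039 and 0.048 m); the robot touches nothing.
It fails at once if a filter is dropped: it falls free, touching nothing, at more than 0.7 m/s (a fall of about 25 mm) ((contact force between red_filter and anything else below 0.02 N and linear speed of red_filter above 0.7 m/s) or (contact force between yellow_filter and anything else below 0.02 N and linear speed of yellow_filter above 0.7 m/s) or (contact force between green_filter and anything else below 0.02 N and linear speed of green_filter above 0.7 m/s) or (contact force between blue_filter and anything else below 0.02 N and linear speed of blue_filter above 0.7 m/s)).
It fails at once if a filter is tipped more than 45 degrees (angle between any of red_filter_center, yellow_filter_center, green_filter_center, blue_filter_center's own z axis and vertical above 0.785 rad).
It also fails if it takes over 96 s, if anything falls off the work surface, if the arm or the gripper's body presses on something with over 40 N, if the wrist force passes 120 N, or if a joint passes its speed limit or range.

## Working session

There is one attempt and no reset: what is moved stays moved. The work goes in short steps, Python scripts to look and compute and a shell command to move; the robot and the scene stay as the last step left them, time stands still between calls to the robot, and variables do not carry over. Pictures are saved under pics/ and viewed, at most 14 in all, crops included, and the job is handed in when it is done.

```bash
mkdir -p pics; ls
python3 - <<'E'
from cell import *
import cv2,numpy as np
o=get_obs();print(o['time'],o['eef_pos'],o['ee_rot'],o['finger_gap'])
for n in ['top','scene']:
    im=get_image(n);cv2.imwrite(f'pics/{n}0.png',im[:,:,::-1]);c=camera_info(n);print(n,c)
E
```

```text
pics
0.0 [0.19344198 0.54067206 0.21830536] [-0.53720092 -3.09460815  0.0033167 ] 0.09399499239196017
top {'fx': 481.7307088634117, 'fy': 481.7307088634117, 'cx': 286.8522682619595, 'cy': 209.13898651341125, 'k1': 0.04674845154152106, 'T': array([[ 0.01268464, -0.98479823,  0.17323841,  0.40039801],
       [-0.99984358, -0.01035633,  0.01433724,  0.09248187],
       [-0.01232518, -0.17339318, -0.98477556,  0.91034569],
       [ 0.        ,  0.        ,  0.        ,  1.        ]])}
scene {'fx': 401.94656674437874, 'fy': 401.94656674437874, 'cx': 276.59488633413605, 'cy': 213.17367688175352, 'k1': -0.019727614716631245, 'T': array([[-0.60684184, -0.33380862,  0.72132849, -0.07168472],
       [-0.79478832,  0.26328011, -0.54680446,  0.59433566],
       [-0.00738341, -0.90512728, -0.42507658,  0.41499917],
       [ 0.        ,  0.        ,  0.        ,  1.        ]])}
```

View pics/top0.png

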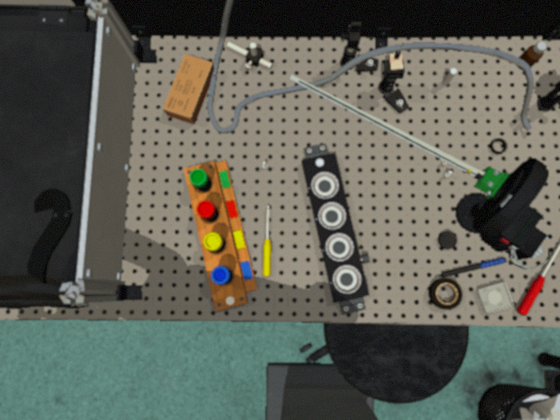

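View pics/scene0.png

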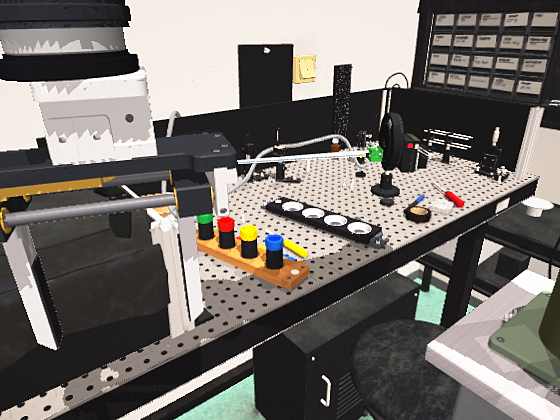

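The rack's dot is at (230,300) in the top view, next to blue, and the slider's dot is at (319,161). That gives blue → nest 1 (324,185), yellow → 2 (331,215), red → 3 (340,247) and green → 4 (347,279). I can't tell how tall the black object on the left is, so I'll check it before moving.

```bash
cat > h.py <<'E'
from cell import *
import cv2,numpy as np
def ray(c,p):
    """camera centre and world direction of pixel p"""
    K=np.array([[c['fx'],0,c['cx']],[0,c['fy'],c['cy']],[0,0,1.]])
    u=cv2.undistortPoints(np.array([[p]],float),K,np.array([c['k1'],0,0,0.]))[0,0]
    return c['T'][:3,3],c['T'][:3,:3]@np.array([u[0],u[1],1.])
def plane(c,p,z):
    o,d=ray(c,p);return o+d*(z-o[2])/d[2]
def proj(c,X):
    q=np.linalg.inv(c['T'])@np.r_[X,1];s=q[:2]/q[2];s=s*(1+c['k1']*(s@s));return c['fx']*s[0]+c['cx'],c['fy']*s[1]+c['cy']
def meet(c1,p1,c2,p2):
    o1,d1=ray(c1,p1);o2,d2=ray(c2,p2);s=np.linalg.lstsq(np.c_[d1,-d2],o2-o1,rcond=None)[0]
    a,b=o1+s[0]*d1,o2+s[1]*d2;return (a+b)/2,np.linalg.norm(a-b)
def blobs(im,h0,h1,smin=140,vmin=60,amin=25):
    hsv=cv2.cvtColor(im,cv2.COLOR_RGB2HSV);m=cv2.inRange(hsv,(h0,smin,vmin),(h1,255,255))
    n,l,s,ce=cv2.connectedComponentsWithStats(m);return [(ce[i].round(1),s[i]) for i in range(1,n) if s[i,4]>=amin]
HUE=dict(red=(0,6),yellow=(24,34),green=(50,75),blue=(102,122))
E
python3 - <<'E'
from h import *
w=get_image('wrist');cv2.imwrite('pics/w0.png',w[:,:,::-1])
s=cv2.imread('pics/scene0.png')[180:420,0:330];cv2.imwrite('pics/s0c.png',cv2.resize(s,None,fx=2.3,fy=2.3))
ct,cs=camera_info('top'),camera_info('scene')
t=cv2.imread('pics/top0.png')[:,:,::-1].copy();S=cv2.imread('pics/scene0.png')[:,:,::-1].copy()
for n,(a,b) in HUE.items():
    print(n,'T',[(tuple(c),list(map(int,q))) for c,q in blobs(t[140:320,150:380],a,b)],'S',[(tuple(c),list(map(int,q))) for c,q in blobs(S[200:300,180:330],a,b)])
for h in (0,.1,.2,.3,.4): print(h,plane(ct,(130,300),h).round(2),proj(cs,plane(ct,(130,300),h)),plane(ct,(75,290),h).round(2),proj(cs,plane(ct,(75,290),h)))
print(camera_info('wrist')['T'].round(3))
E
```

```text
red T [((np.float64(55.9), np.float64(69.3)), [47, 60, 19, 20, 268]), ((np.float64(81.1), np.float64(68.8)), [76, 61, 11, 17, 131])] S [((np.float64(45.6), np.float64(24.0)), [37, 17, 18, 15, 222])]
yellow T [((np.float64(88.3), np.float64(99.0)), [82, 90, 13, 19, 176]), ((np.float64(62.6), np.float64(101.2)), [53, 92, 20, 20, 304]), ((np.float64(116.5), np.float64(117.3)), [113, 99, 8, 37, 280])] S [((np.float64(68.4), np.float64(32.4)), [60, 25, 18, 16, 235]), ((np.float64(115.6), np.float64(48.0)), [104, 40, 24, 18, 172])]
green T [((np.float64(48.3), np.float64(37.4)), [40, 29, 18, 18, 249]), ((np.float64(74.1), np.float64(38.9)), [69, 31, 11, 17, 120])] S [((np.float64(24.5), np.float64(18.1)), [17, 13, 16, 11, 135])]
blue T [((np.float64(95.9), np.float64(130.0)), [91, 122, 11, 17, 126]), ((np.float64(70.7), np.float64(134.9)), [61, 126, 20, 18, 269])] S [((np.float64(93.8), np.float64(42.3)), [85, 34, 19, 17, 261]), ((np.float64(109.0), np.float64(57.1)), [102, 54, 15, 7, 31])]
0 [0.39 0.39 0.  ] (np.float64(201.14915907733558), np.float64(323.7681762639203)) [0.4 0.5 0. ] (np
[... 152 characters left out ...]
0.45 0.1 ] (np.float64(151.17927511460584), np.float64(277.6108293860135))
0.2 [0.39 0.33 0.2 ] (np.float64(229.63769275977398), np.float64(192.35521217582553)) [0.4  0.41 0.2 ] (np.float64(172.78404707620984), np.float64(203.44538244523253))
0.3 [0.39 0.29 0.3 ] (np.float64(245.8105118768302), np.float64(118.21722290666594)) [0.4  0.36 0.3 ] (np.float64(196.11927811823773), np.float64(123.93601582518143))
0.4 [0.39 0.26 0.4 ] (np.float64(263.41123122584355), np.float64(37.91346684026723)) [0.4  0.32 0.4 ] (np.float64(221.26737945159033), np.float64(38.93260221251825))
[[ 0.336  0.917  0.213  0.132]
 [ 0.942 -0.327 -0.079  0.562]
 [-0.003  0.227 -0.974  0.385]
 [ 0.     0.     0.     1.   ]]
```

View pics/w0.png

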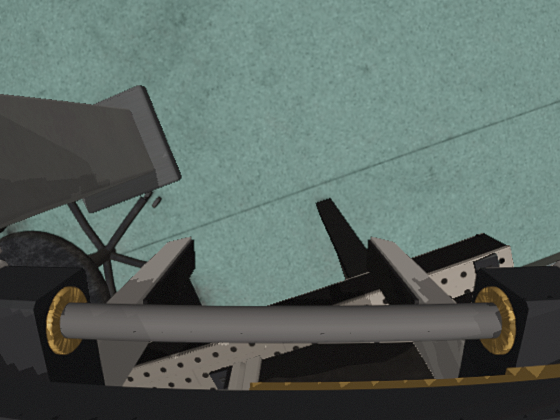

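View pics/s0c.png

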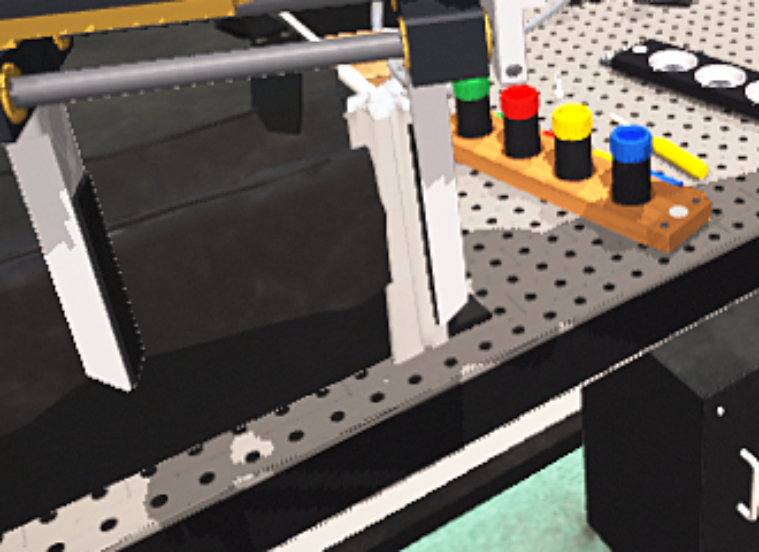

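The wrist view shows only floor. The scene crop shows a dark box on the left, about 0.18 m high, with its corner post near (0.39, 0.42). A straight path at z ≥ 0.22 stays in front of it. Next I'll triangulate the filters and nests.

```bash
cat > m.py <<'E'
from h import *
ct,cs=camera_info('top'),camera_info('scene')
t=cv2.imread('pics/top0.png')[:,:,::-1].copy();S=cv2.imread('pics/scene0.png')[:,:,::-1].copy()
# filter: box centre of coloured cap (ring+glass) both views
T=dict(green=(198.3,177.4),red=(205.9,209.3),yellow=(212.6,241.2),blue=(220.7,274.9))
Sx=dict(green=(204.5,218.1),red=(225.6,224),yellow=(248.4,232.4),blue=(273.8,242.3))
L=dict(green=(224.1,178.9),red=(231.1,208.8),yellow=(238.3,239),blue=(245.9,270))
for n in T:
    X,e=meet(ct,T[n],cs,Sx[n]);print(n,'cap',X.round(4),'err',round(e,4),'cap@72',plane(ct,T[n],.068)[:2].round(4),'label',plane(ct,L[n],.01)[:2].round(4))
def bright(im,x0,y0,x1,y1,thr,sat):
    hsv=cv2.cvtColor(im[y0:y1,x0:x1],cv2.COLOR_RGB2HSV);m=cv2.inRange(hsv,(0,0,thr),(179,sat,255))
    cn,hi=cv2.findContours(m,cv2.RETR_EXTERNAL,cv2.CHAIN_APPROX_NONE);r=[]
    for k in cn:
        if len(k)>12 and cv2.contourArea(k)>25:
            (a,b),(w,h),_=cv2.fitEllipse(k);r.append((round(a+x0,1),round(b+y0,1),round(w,1),round(h,1)))
    return r
print('T',bright(t,305,148,365,305,120,60));print('S',bright(S,262,198,384,245,125,60));print('rackdot',bright(t,220,290,242,310,120,70),bright(S,285,262,310,280,150,70))
E
python3 m.py
```

```text
green cap [0.6067 0.2659 0.0584] err 0.0016 cap@72 [0.6048 0.2646] label [0.6165 0.2268]
red cap [0.5478 0.2497 0.0629] err 0.0004 cap@72 [0.5468 0.2486] label [0.5583 0.2115]
yellow cap [0.4904 0.235  0.0635] err 0.0004 cap@72 [0.49   0.2344] label [0.5009 0.1961]
blue cap [0.432  0.219  0.0625] err 0.0005 cap@72 [0.4316 0.218 ] label [0.4433 0.1802]
T [(346.7, 278.7, 27.3, 27.8), (339.1, 246.6, 26.9, 27.5), (331.8, 215.2, 26.3, 26.9), (313.6, 265.8, 18.2, 133.1), (324.6, 184.6, 25.6, 26.8), (319.2, 162.0, 7.9, 8.1), (352.1, 178.0, 27.8, 125.8)]
S [(290.7, 231.0, 27.3, 96.6), (345.2, 212.2, 35.4, 101.9), (269.4, 201.2, 7.5, 19.2)]
rackdot [(229.6, 300.4, 7.2, 7.7)] []
```

```bash
cat > go.py <<'E'
# usage: go.py x y z yaw_deg(of tool y): shift in tool axes (units of 30 mm) and turn (units of 5 deg)
import sys
from h import *
from scipy.spatial.transform import Rotation as R
o=get_obs();x=np.array(list(map(float,sys.argv[1:4])));M=R.from_rotvec(o['ee_rot']).as_matrix()
a=np.degrees(np.arctan2(M[1,1],M[0,1]));d=(float(sys.argv[4])-a+90)%180-90
print('shift',(M.T@(x-o['eef_pos'])/.03).round(2),'turn',round(-d/5,2),'at',o['eef_pos'].round(4),'yaw',a.round(1),'tilt',M[:,2].round(3),'t',o['time'])
E
python3 go.py 0.40 0.21 0.26 105.1
python3 - <<'E'
from h import *
ct=camera_info('top')
P=np.array([plane(ct,p,.022)[:2] for p in [(324.6,184.6),(331.8,215.2),(339.1,246.6),(346.7,278.7)]]);D=plane(ct,(319.2,162),.022)[:2]
print(P.round(4),D.round(4),np.linalg.norm(np.diff(P,axis=0),axis=1).round(4));v=P[0]-P[3];print('slider angle',np.degrees(np.arctan2(v[1],v[0])))
print('rackdot',plane(ct,(229.6,300.4),.018).round(4))
E
```

```text
shift [-10.2   -8.06  -1.37] turn -6.96 at [0.1935 0.5408 0.2186] yaw 70.3 tilt [-0.001 -0.002 -1.   ] t 0.15
[[ 0.6044  0.0348]
 [ 0.5461  0.0214]
 [ 0.4876  0.0082]
 [ 0.4293 -0.0052]] [0.6484 0.045 ] [0.0599 0.06   0.0598]
slider angle 12.846364598458138
rackdot [0.3878 0.2075 0.018 ]
```

```bash
python3 -m crank '1 -1.5 -1.2 -0.7 -1; 1 -3 -2.4 -1.4 -3; 1 -4.5 -3.6 -1.4 -5; 1 -6 -4.8 -1.4 -7; 1 -7.5 -6 -1.4 -7'; python3 go.py 0.40 0.21 0.26 105.1
```

```text
time: 0.78
eef_pos: [0.3443, 0.2965, 0.2614]
ee_rot: [-0.422, 3.113, 0.0]
contact_force: [0.9, -0.0, 0.6]
finger_gap: 0.0942
finger_force: 0.0
shift [-1.02 -3.27  0.05] turn 0.07 at [0.3443 0.2965 0.2614] yaw 105.5 tilt [ 0.  0. -1.] t 0.775
```

```bash
python3 -m crank '1 -0.5 -1.6 0 0; 1 -1 -3.2 0 0; 1 -1 -3.2 0 0; 1 -1 -3.2 0 0' | tail -0; python3 go.py 0.40 0.21 0.26 105.1
python3 - <<'E'
from h import *
c=camera_info('wrist');w=get_image('wrist');cv2.imwrite('pics/w1.png',w[:,:,::-1]);print(c['fx'],c['T'].round(4))
E
```

```text
shift [-0.04 -0.13  0.04] turn 0.03 at [0.3978 0.2134 0.2612] yaw 105.3 tilt [-0.001  0.    -1.   ] t 1.275
348.11602137897995 [[-2.641e-01  9.396e-01  2.176e-01  3.350e-01]
 [ 9.645e-01  2.573e-01  5.980e-02  1.951e-01]
 [ 2.000e-04  2.257e-01 -9.742e-01  4.272e-01]
 [ 0.000e+00  0.000e+00  0.000e+00  1.000e+00]]Exception ignored on flushing sys.stdout:
BrokenPipeError: [Errno 32] Broken pipe
```

View pics/w1.png

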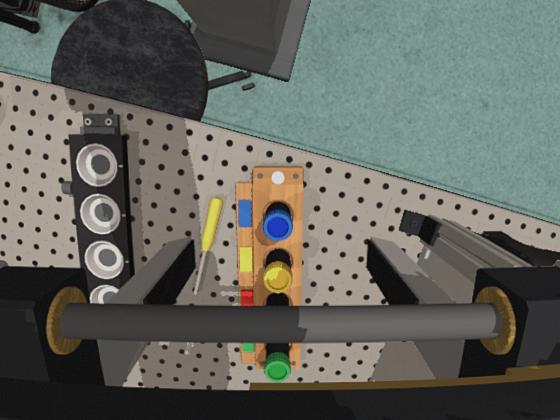

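The wrist view shows blue at (277,223), yellow at (277,275) and the nests at (98,164), (100,213) and (104,260). I'll combine this view with the top view for heights and cross-check.

Run:
```python
from h import *
from m import T,bright
c=camera_info('wrist');ct=camera_info('top');w=cv2.imread('pics/w1.png')[:,:,::-1].copy()
for n in ('blue','yellow'):
    for p,s in blobs(w[160:300,258:300],*HUE[n],smin=90):
        p=p+[258,160];X,e=meet(c,p,ct,T[n]);print(n,p,s[2:],X.round(4),round(e,4),plane(c,p,.068).round(4))
N=[(331.8,215.2),(339.1,246.6),(346.7,278.7)]
for q in bright(w,72,140,125,285,110,70):
    for t in N:
        X,e=meet(c,q[:2],ct,t)
        if e<.02: print('nest',q,X.round(4),round(e,4),plane(c,q[:2],.022).round(4))
print('dot',[ (q,plane(c,q[:2],.018).round(4)) for q in bright(w,265,168,290,188,140,70)])
```

```text
green cap [0.6067 0.2659 0.0584] err 0.0016 cap@72 [0.6048 0.2646] label [0.6165 0.2268]
red cap [0.5478 0.2497 0.0629] err 0.0004 cap@72 [0.5468 0.2486] label [0.5583 0.2115]
yellow cap [0.4904 0.235  0.0635] err 0.0004 cap@72 [0.49   0.2344] label [0.5009 0.1961]
blue cap [0.432  0.219  0.0625] err 0.0005 cap@72 [0.4316 0.218 ] label [0.4433 0.1802]
T [(346.7, 278.7, 27.3, 27.8), (339.1, 246.6, 26.9, 27.5), (331.8, 215.2, 26.3, 26.9), (313.6, 265.8, 18.2, 133.1), (324.6, 184.6, 25.6, 26.8), (319.2, 162.0, 7.9, 8.1), (352.1, 178.0, 27.8, 125.8)]
S [(290.7, 231.0, 27.3, 96.6), (345.2, 212.2, 35.4, 101.9), (269.4, 201.2, 7.5, 19.2)]
rackdot [(229.6, 300.4, 7.2, 7.7)] []
blue [277.2 224.6] [ 30  32 757] [0.4317 0.2186 0.063 ] 0.0003 [0.4304 0.2182 0.068 ]
yellow [271.7 273. ] [ 19  16 182] [0.4896 0.2315 0.0617] 0.0082 [0.4856 0.2269 0.068 ]
nest (103.6, 259.5, 35.3, 40.2) [0.5457 0.0212 0.0226] 0.0006 [0.5458 0.0207 0.022 ]
nest (73.0, 212.6, 2.1, 31.7) [0.4762 0.0107 0.0841] 0.0126 [ 0.4955 -0.0268  0.022 ]
nest (99.6, 213.6, 37.0, 41.8) [0.4871 0.0082 0.0238] 0.0008 [0.4875 0.0071 0.022 ]
nest (96.1, 164.7, 39.1, 43.2) [ 0.4288 -0.0051  0.0245] 0.0008 [ 0.429  -0.0065  0.022 ]
dot [((277.5, 177.2, 12.3, 12.7), array([0.3876, 0.2064, 0.018 ]))]
```

```bash
python3 go.py 0.4316 0.2186 0.043 105.1; python3 go.py 0.4316 0.2186 0.12 105.1
```

```text
shift [-1.14 -0.15  7.27] turn 0.05 at [0.3975 0.2138 0.2612] yaw 105.3 tilt [-0.001  0.    -1.   ] t 1.325
shift [-1.14 -0.15  4.71] turn 0.05 at [0.3975 0.2138 0.2612] yaw 105.3 tilt [-0.001  0.    -1.   ] t 1.325
```

```bash
python3 -m crank '0.65 -0.57 -0.07 1.5 0; 0.65 -1.14 -0.15 3 0; 0.65 -1.14 -0.15 4.5 0; 0.65 -1.14 -0.15 4.7 0; 0.65 -1.14 -0.15 4.7 0' 20; python3 go.py 0.4316 0.2186 0.043 105.1
```

```text
time: 1.95
eef_pos: [0.4322, 0.2189, 0.1211]
ee_rot: [-0.421, 3.113, 0.0]
contact_force: [-0.2, 0.4, -0.3]
finger_gap: 0.0609
finger_force: 0.0
shift [ 0.02 -0.    2.6 ] turn 0.06 at [0.4322 0.2189 0.1211] yaw 105.4 tilt [ 0.  0. -1.] t 1.95
```

```bash
python3 -m crank '0.65 0 0 0.9 0; 0.65 0 0 1.8 0; 0.65 0 0 2.6 0; 0.65 0 0 2.6 0; 0.65 0 0 2.6 0'; python3 -m crank '0.2 0 0 0 0; 0.2 0 0 0 0; 0.2 0 0 0 0; 0.2 0 0 0 0;0.2 0 0 0 0' 20
```

```text
time: 2.58
eef_pos: [0.4342, 0.2187, 0.0447]
ee_rot: [-0.418, 3.109, 0.001]
contact_force: [-0.4, 0.5, 0.9]
finger_gap: 0.0609
finger_force: 0.0
time: 3.2
eef_pos: [0.4325, 0.2181, 0.0427]
ee_rot: [-0.418, 3.113, 0.0]
contact_force: [-0.4, 0.8, 2.1]
finger_gap: 0.0306
finger_force: 20.0
```

```bash
python3 -m crank '0.2 0 0 -0.4 0; 0.2 0 0 -1.2 0; 0.2 0 0 -2.4 0; 0.2 0 0 -3.6 0;0.2 0 0 -3.6 0' ; python3 go.py 0.6043 0.0343 0.15 102.85
```

```text
time: 3.82
eef_pos: [0.4349, 0.2186, 0.1539]
ee_rot: [-0.417, 3.106, 0.002]
contact_force: [0.3, 0.4, -2.4]
finger_gap: 0.0304
finger_force: 20.0
shift [-3.82 -7.42  0.16] turn 0.49 at [0.4349 0.2186 0.1539] yaw 105.3 tilt [ 0.007  0.002 -1.   ] t 3.825
```

```bash
python3 -m crank '0.2 -0.4 -0.8 0 0; 0.2 -1.1 -2.1 0 0.2; 0.2 -1.8 -3.5 0 0.5; 0.2 -2.5 -4.9 0 0.5;0.2 -3.2 -6.2 0 0.5';python3 -m crank '0.2 -0.4 -0.8 0 0; 0.2 -0.6 -1.2 0 0; 0.2 -0.6 -1.2 0 0; 0.2 -0.6 -1.2 0 0' ; python3 go.py 0.6043 0.0343 0.0475 102.85
```

```text
time: 4.45
eef_pos: [0.5735, 0.0625, 0.1483]
ee_rot: [0.349, -3.119, -0.001]
contact_force: [-0.6, 1.1, -1.0]
finger_gap: 0.0304
finger_force: 20.0
time: 4.95
eef_pos: [0.5984, 0.0337, 0.1498]
ee_rot: [0.351, -3.12, -0.001]
contact_force: [0.2, -0.0, -0.7]
finger_gap: 0.0305
finger_force: 20.0
shift [-0.2  -0.03  3.41] turn 0.0 at [0.5984 0.0337 0.1498] yaw 102.9 tilt [-0.002  0.001 -1.   ] t 4.95
```

```bash
python3 -m crank '0.2 -0.1 0 0.5 0; 0.2 -0.2 0 1.5 0; 0.2 -0.2 0 2.3 0; 0.2 -0.2 0 2.3 0;0.2 -0.2 0 2.3 0'; python3 go.py 0.6043 0.0343 0.0475 102.85
```

```text
time: 5.58
eef_pos: [0.6057, 0.0344, 0.0819]
ee_rot: [-0.351, 3.121, -0.0]
contact_force: [1.0, -0.5, -0.5]
finger_gap: 0.0302
finger_force: 20.0
shift [0.05 0.01 1.15] turn -0.0 at [0.6057 0.0344 0.0819] yaw 102.8 tilt [ 0.001 -0.    -1.   ] t 5.575
```

```bash
python3 -m crank '0.2 0.04 0 0.4 0; 0.2 0.04 0 0.75 0; 0.2 0.04 0 0.95 0; 0.2 0.04 0 1.1 0;0.2 0.04 0 1.1 0'; python3 go.py 0.6043 0.0343 0.0475 102.85
```

```text
time: 6.2
eef_pos: [0.6039, 0.0338, 0.048]
ee_rot: [0.35, -3.121, -0.0]
contact_force: [0.8, -0.3, -0.5]
finger_gap: 0.0306
finger_force: 20.0
shift [-0.02  0.02  0.02] turn -0.01 at [0.6039 0.0338 0.048 ] yaw 102.8 tilt [-0.001  0.    -1.   ] t 6.2
```

```bash
python3 -m crank '0.2 0 0 0.04 0; 0.2 0 0 0.04 0'; python3 -m crank '0.65 0 0 0 0; 0.65 0 0 0 0; 0.65 0 0 0 0; 0.65 0 0 0 0';python3 -m crank '0.65 0 0 -0.6 0; 0.65 0 0 -1.6 0; 0.65 0 0 -2.6 0; 0.65 0 0 -3.4 0;0.65 0 0 -3.4 0';python3 go.py 0.4897 0.2341 0.14 105.1
```

```text
time: 6.45
eef_pos: [0.6044, 0.0337, 0.0475]
ee_rot: [-0.35, 3.122, -0.0]
contact_force: [-0.2, 0.4, -1.7]
finger_gap: 0.0303
finger_force: 20.0
time: 6.95
eef_pos: [0.6043, 0.0338, 0.0474]
ee_rot: [-0.35, 3.122, -0.0]
contact_force: [-0.6, -0.2, 0.1]
finger_gap: 0.0608
finger_force: 0.0
time: 7.58
eef_pos: [0.6066, 0.0336, 0.1532]
ee_rot: [-0.35, 3.115, -0.002]
contact_force: [-0.5, -0.0, -0.2]
finger_gap: 0.0607
finger_force: 0.0
shift [2.32 7.38 0.41] turn -0.46 at [0.6066 0.0336 0.1532] yaw 102.8 tilt [ 0.007 -0.001 -1.   ] t 7.575
```

```bash
python3 -m crank '0.65 0.5 1.5 0 0; 0.65 1 3 0 -0.2; 0.65 1.5 4.5 0 -0.5; 0.65 2 6 0 -0.5; 0.65 2.35 7.4 0 -0.5'; python3 -m crank '0.65 0 0 0.2 0; 0.65 0 0 0.2 0; 0.65 0 0 0.2 0';python3 go.py 0.4897 0.2341 0.043 105.1
python3 - <<'E'
from h import *
c=camera_info('top');t=get_image('top');cv2.imwrite('pics/t1.png',cv2.resize(t[120:330,150:400,::-1],None,fx=3,fy=2.8))
for n in HUE:
  for p,s in blobs(t[140:320,150:380],*HUE[n]): 
    p=p+[150,140];print(n,p,s[2:],plane(c,p,.066 if n=='blue' else .068)[:2].round(4))
E
```

```text
time: 8.2
eef_pos: [0.4844, 0.2356, 0.1483]
ee_rot: [0.418, -3.112, 0.0]
contact_force: [-0.2, 0.0, -0.3]
finger_gap: 0.0606
finger_force: 0.0
time: 8.57
eef_pos: [0.4867, 0.2335, 0.1429]
ee_rot: [0.416, -3.113, 0.001]
contact_force: [0.2, 0.3, -0.1]
finger_gap: 0.0612
finger_force: 0.0
shift [-0.1  -0.01  3.33] turn 0.02 at [0.4867 0.2335 0.1429] yaw 105.2 tilt [-0. -0. -1.] t 8.575
yellow [239.3 243.2] [10 11 90] [0.487  0.1874]
yellow [266.5 257.8] [  8  37 271] [0.462  0.1392]
green [224.2 179.1] [ 10  17 112] [0.6022 0.218 ]
blue [326.6 178.4] [ 19  21 289] [0.6058 0.034 ]
blue [245.9 270.1] [ 11  17 127] [0.4404 0.1747]
```

View pics/t1.png

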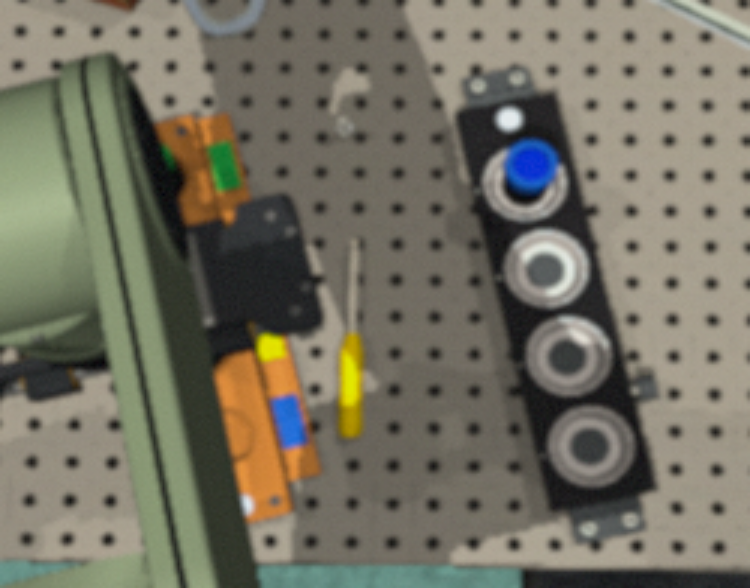

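The crop shows blue upright in the nest next to the slider's dot, cap centre at full-image pixel (327,178), world (0.606, 0.034). On to yellow.

```bash
python3 -m crank '0.65 -0.05 0 0.9 0; 0.65 -0.05 0 1.9 0; 0.65 -0.05 0 2.9 0; 0.65 -0.05 0 3.3 0; 0.65 -0.05 0 3.3 0'; python3 -m crank '0.65 0 0 0 0; 0.65 0 0 0 0';python3 go.py 0.4897 0.2341 0.043 105.1
```

```text
time: 9.25
eef_pos: [0.4876, 0.2344, 0.0437]
ee_rot: [0.417, -3.112, 0.0]
contact_force: [0.8, -0.3, 0.2]
finger_gap: 0.0613
finger_force: 0.0
time: 9.5
eef_pos: [0.4889, 0.2353, 0.0456]
ee_rot: [-0.418, 3.111, 0.001]
contact_force: [0.7, -1.0, -0.1]
finger_gap: 0.061
finger_force: 0.0
shift [-0.02 -0.05  0.09] turn 0.04 at [0.4889 0.2353 0.0456] yaw 105.3 tilt [ 0.003  0.001 -1.   ] t 9.5
```

```bash
python3 -m crank '0.2 0 0 0.04 0; 0.2 0 0 0.04 0; 0.2 0 0 0.04 0; 0.2 0 0 0.04 0;0.2 0 0 0.04 0' 20; python3 -m crank '0.2 0 0 -0.4 0; 0.2 0 0 -1.2 0; 0.2 0 0 -2.4 0; 0.2 0 0 -3.6 0;0.2 0 0 -3.6 0' ; python3 go.py 0.546 0.021 0.15 102.85
```

```text
time: 10.12
eef_pos: [0.4877, 0.235, 0.0431]
ee_rot: [0.418, -3.114, 0.0]
contact_force: [-0.7, 0.1, 0.1]
finger_gap: 0.0305
finger_force: 20.0
time: 10.75
eef_pos: [0.4905, 0.2359, 0.1549]
ee_rot: [-0.417, 3.105, 0.002]
contact_force: [-0.2, -0.4, -2.2]
finger_gap: 0.0302
finger_force: 20.0
shift [ 0.11 -7.4   0.16] turn 0.49 at [0.4905 0.2359 0.1549] yaw 105.3 tilt [ 0.008  0.002 -1.   ] t 10.75
```

```bash
python3 -m crank '0.2 0 -0.9 0 0; 0.2 0 -2.3 0 0.2; 0.2 0 -3.9 0 0.5; 0.2 0 -5.4 0 0.5;0.2 0 -6.6 0 0.5';python3 -m crank '0.2 0 -0.6 0 0; 0.2 0 -0.8 0 0; 0.2 0 -0.8 0 0; 0.2 0 -0.8 0 0' ; python3 go.py 0.5455 0.021 0.0475 102.85
```

```text
time: 11.38
eef_pos: [0.5388, 0.0424, 0.1489]
ee_rot: [0.348, -3.119, -0.001]
contact_force: [-0.2, 0.1, -2.1]
finger_gap: 0.0308
finger_force: 20.0
time: 11.88
eef_pos: [0.5449, 0.0218, 0.1509]
ee_rot: [0.352, -3.121, -0.001]
contact_force: [-0.0, 0.3, -2.1]
finger_gap: 0.0308
finger_force: 20.0
shift [-0.01 -0.03  3.45] turn 0.01 at [0.5449 0.0218 0.1509] yaw 102.9 tilt [-0.  0. -1.] t 11.875
```

```bash
python3 -m crank '0.2 0 0 0.5 0; 0.2 0 0 1.5 0; 0.2 0 0 2.3 0; 0.2 0 0 2.5 0;0.2 0 0 2.5 0'; python3 -m crank '0.2 0 0 0.4 0; 0.2 0 0 0.7 0; 0.2 0 0 0.88 0; 0.2 0 0 0.88 0;0.2 0 0 0.88 0';  python3 go.py 0.5455 0.021 0.0475 102.85
```

```text
time: 12.5
eef_pos: [0.5449, 0.021, 0.0755]
ee_rot: [0.351, -3.121, -0.0]
contact_force: [0.4, 1.1, -0.6]
finger_gap: 0.0304
finger_force: 20.0
time: 13.12
eef_pos: [0.5455, 0.0206, 0.0498]
ee_rot: [-0.35, 3.122, -0.0]
contact_force: [0.5, 0.1, -1.2]
finger_gap: 0.0306
finger_force: 20.0
shift [-0.    0.01  0.08] turn -0.01 at [0.5455 0.0206 0.0498] yaw 102.8 tilt [ 0. -0. -1.] t 13.125
```

```bash
python3 -m crank '0.2 0 0 0.08 0; 0.2 0 0 0.1 0; 0.2 0 0 0.1 0'; python3 -m crank '0.65 0 0 0 0; 0.65 0 0 0 0; 0.65 0 0 0 0; 0.65 0 0 0 0';python3 -m crank '0.65 0 0 -0.6 0; 0.65 0 0 -1.6 0; 0.65 0 0 -2.6 0; 0.65 0 0 -3.4 0;0.65 0 0 -3.4 0';python3 go.py 0.5475 0.2496 0.14 105.1
```

```text
time: 13.5
eef_pos: [0.5456, 0.0206, 0.047]
ee_rot: [-0.35, 3.122, -0.0]
contact_force: [0.3, 0.4, 1.1]
finger_gap: 0.0308
finger_force: 20.0
time: 14.0
eef_pos: [0.5453, 0.0206, 0.0467]
ee_rot: [-0.35, 3.122, -0.0]
contact_force: [0.1, 0.1, -0.4]
finger_gap: 0.0608
finger_force: 0.0
time: 14.62
eef_pos: [0.5477, 0.0204, 0.1523]
ee_rot: [-0.35, 3.115, -0.003]
contact_force: [-0.4, 0.5, -1.9]
finger_gap: 0.0615
finger_force: 0.0
shift [-1.68  7.45  0.4 ] turn -0.46 at [0.5477 0.0204 0.1523] yaw 102.8 tilt [ 0.007 -0.001 -1.   ] t 14.625
```

```bash
python3 -m crank '0.65 -0.35 1.5 0 0; 0.65 -0.7 3 0 -0.2; 0.65 -1.05 4.5 0 -0.5; 0.65 -1.4 6 0 -0.5; 0.65 -1.72 7.45 0 -0.5'; python3 -m crank '0.65 0 0 0.2 0; 0.65 0 0 0.2 0; 0.65 0 0 0.2 0; 0.65 0 0 0.2 0; 0.65 0 0 0.2 0';python3 go.py 0.5475 0.2496 0.043 105.1
python3 - <<'E'
from h import *
c=camera_info('wrist');w=get_image('wrist');cv2.imwrite('pics/w2.png',w[:,:,::-1]);
for n in ('red','green'):
  for p,s in blobs(w,*HUE[n],smin=90): print(n,p,s,plane(c,p,.068).round(4))
E
```

```text
time: 15.25
eef_pos: [0.5452, 0.2513, 0.1476]
ee_rot: [0.418, -3.112, 0.001]
contact_force: [0.6, -0.0, -0.2]
finger_gap: 0.0612
finger_force: 0.0
time: 15.88
eef_pos: [0.5464, 0.2493, 0.1429]
ee_rot: [-0.416, 3.113, -0.0]
contact_force: [-0.0, -0.5, 0.4]
finger_gap: 0.0608
finger_force: 0.0
shift [-0.04  0.    3.33] turn 0.03 at [0.5464 0.2493 0.1429] yaw 105.2 tilt [ 0.  0. -1.] t 15.875
red [234.8 208. ] [226 190  19  37 665] [0.544  0.2139 0.068 ]
red [280.6 224.4] [ 258  201   46   48 1706] [0.547  0.2485 0.068 ]
green [236.9 271.3] [228 255  18  34 571] [0.5905 0.2267 0.068 ]
green [280.6 293.1] [ 259  277   44   29 1005] [0.599  0.2627 0.068 ]
```

View pics/w2.png

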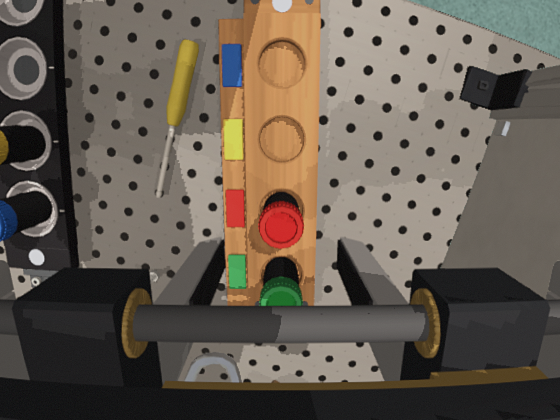

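Red, at (281,224) in the wrist view, lies between the fingers, and yellow and blue are upright in nests 2 and 1. I'll descend on red.

```bash
python3 -m crank '0.65 -0.03 0 0.9 0; 0.65 -0.03 0 1.9 0; 0.65 -0.03 0 2.9 0; 0.65 -0.03 0 3.3 0; 0.65 -0.03 0 3.3 0'; python3 -m crank '0.65 0 0 0 0; 0.65 0 0 0 0; 0.65 0 0 0 0';python3 go.py 0.5475 0.2496 0.043 105.1;  python3 -m crank '0.2 0 0 0 0; 0.2 0 0 0 0; 0.2 0 0 0 0; 0.2 0 0 0 0;0.2 0 0 0 0' 20; python3 -m crank '0.2 0 0 -0.4 0; 0.2 0 0 -1.2 0; 0.2 0 0 -2.4 0; 0.2 0 0 -3.6 0;0.2 0 0 -3.6 0' ; python3 go.py 0.487 0.0077 0.15 102.85
```

```text
time: 16.55
eef_pos: [0.5465, 0.25, 0.0431]
ee_rot: [0.418, -3.112, 0.0]
contact_force: [-0.3, -0.1, -0.6]
finger_gap: 0.0612
finger_force: 0.0
time: 16.92
eef_pos: [0.5476, 0.2505, 0.0446]
ee_rot: [-0.418, 3.112, 0.0]
contact_force: [0.0, -0.4, 0.3]
finger_gap: 0.061
finger_force: 0.0
shift [ 0.01 -0.03  0.05] turn 0.04 at [0.5476 0.2505 0.0446] yaw 105.3 tilt [ 0.002  0.    -1.   ] t 16.925
time: 17.55
eef_pos: [0.5469, 0.2502, 0.0436]
ee_rot: [0.418, -3.114, 0.0]
contact_force: [-0.0, -0.5, -1.1]
finger_gap: 0.0302
finger_force: 20.0
time: 18.18
eef_pos: [0.5498, 0.2512, 0.156]
ee_rot: [-0.417, 3.105, 0.002]
contact_force: [0.3, -0.5, -0.7]
finger_gap: 0.0308
finger_force: 20.0
shift [ 4.16 -7.28  0.16] turn 0.49 at [0.5498 0.2512 0.156 ] yaw 105.3 tilt [ 0.008  0.003 -1.   ] t 18.175
```

```bash
python3 -m crank '0.2 0.5 -0.9 0 0; 0.2 1.3 -2.3 0 0.2; 0.2 2.2 -3.9 0 0.5; 0.2 3 -5.3 0 0.5;0.2 3.7 -6.5 0 0.5';python3 -m crank '0.2 0.3 -0.6 0 0; 0.2 0.4 -0.8 0 0; 0.2 0.4 -0.8 0 0; 0.2 0.4 -0.8 0 0' ; python3 go.py 0.487 0.0077 0.048 102.85
```

```text
time: 18.8
eef_pos: [0.4893, 0.0314, 0.1497]
ee_rot: [0.349, -3.119, -0.001]
contact_force: [-0.1, 0.3, -0.8]
finger_gap: 0.0304
finger_force: 20.0
time: 19.3
eef_pos: [0.4849, 0.0076, 0.1513]
ee_rot: [0.352, -3.121, -0.001]
contact_force: [-1.3, -1.1, -1.3]
finger_gap: 0.0305
finger_force: 20.0
shift [-0.07 -0.02  3.44] turn 0.0 at [0.4849 0.0076 0.1513] yaw 102.9 tilt [-0.001  0.    -1.   ] t 19.3
```

```bash
python3 -m crank '0.2 -0.03 0 0.5 0; 0.2 -0.05 0 1.5 0; 0.2 -0.05 0 2.3 0; 0.2 -0.05 0 2.5 0;0.2 -0.05 0 2.5 0'; python3 -m crank '0.2 0 0 0.4 0; 0.2 0 0 0.7 0; 0.2 0 0 0.88 0; 0.2 0 0 0.88 0;0.2 0 0 0.88 0';  python3 go.py 0.487 0.0077 0.048 102.85
```

```text
time: 19.92
eef_pos: [0.4862, 0.0075, 0.0761]
ee_rot: [0.351, -3.121, -0.001]
contact_force: [-0.3, 0.3, -1.3]
finger_gap: 0.0306
finger_force: 20.0
time: 20.55
eef_pos: [0.4867, 0.0071, 0.0504]
ee_rot: [-0.35, 3.122, -0.0]
contact_force: [0.1, -0.0, -1.4]
finger_gap: 0.0305
finger_force: 20.0
shift [-0.02  0.02  0.08] turn -0.01 at [0.4867 0.0071 0.0504] yaw 102.8 tilt [ 0. -0. -1.] t 20.55
```

```bash
python3 -m crank '0.2 0 0 0.08 0; 0.2 0 0 0.1 0; 0.2 0 0 0.1 0'; python3 -m crank '0.65 0 0 0 0; 0.65 0 0 0 0; 0.65 0 0 0 0; 0.65 0 0 0 0';python3 -m crank '0.65 0 0 -0.6 0; 0.65 0 0 -1.6 0; 0.65 0 0 -2.6 0; 0.65 0 0 -3.4 0;0.65 0 0 -3.4 0';python3 go.py 0.6055 0.2648 0.14 105.1
```

```text
time: 20.92
eef_pos: [0.4866, 0.0071, 0.0475]
ee_rot: [-0.35, 3.122, -0.0]
contact_force: [0.1, 0.2, 0.3]
finger_gap: 0.0307
finger_force: 20.0
time: 21.42
eef_pos: [0.4864, 0.0071, 0.0472]
ee_rot: [0.35, -3.122, 0.0]
contact_force: [-0.4, -0.9, 0.5]
finger_gap: 0.0609
finger_force: 0.0
time: 22.05
eef_pos: [0.4882, 0.0068, 0.1513]
ee_rot: [-0.35, 3.117, -0.002]
contact_force: [-0.2, 0.2, -0.6]
finger_gap: 0.0611
finger_force: 0.0
shift [-5.71  7.52  0.39] turn -0.46 at [0.4882 0.0068 0.1513] yaw 102.8 tilt [ 0.005 -0.001 -1.   ] t 22.05
```

```bash
python3 -m crank '0.65 -1.1 1.5 0 0; 0.65 -2.2 3 0 -0.2; 0.65 -3.3 4.5 0 -0.5; 0.65 -4.4 6 0 -0.5; 0.65 -5.5 7.2 0 -0.5'; python3 -m crank '0.65 -0.2 0.25 0.2 0; 0.65 -0.2 0.25 0.2 0; 0.65 -0.2 0.25 0.2 0; 0.65 -0.2 0.25 0.2 0; 0.65 -0.2 0.25 0.2 0';python3 go.py 0.6055 0.2648 0.043 105.1
python3 - <<'E'
from h import *
c=camera_info('wrist');w=get_image('wrist');cv2.imwrite('pics/w3.png',w[:,:,::-1]);
for p,s in blobs(w,*HUE['green'],smin=90): print(p,s,plane(c,p,.068).round(4))
s=get_image('scene');cv2.imwrite('pics/s3.png',cv2.resize(s[150:350,130:420,::-1],None,fx=2.7,fy=2.7))
E
```

```text
time: 22.68
eef_pos: [0.5988, 0.2562, 0.1469]
ee_rot: [0.419, -3.11, 0.001]
contact_force: [0.4, -0.7, 0.6]
finger_gap: 0.0611
finger_force: 0.0
time: 23.3
eef_pos: [0.6033, 0.2623, 0.1438]
ee_rot: [-0.416, 3.113, 0.0]
contact_force: [-0.4, -0.2, 0.9]
finger_gap: 0.0612
finger_force: 0.0
shift [-0.09  0.06  3.36] turn 0.03 at [0.6033 0.2623 0.1438] yaw 105.2 tilt [ 0.001  0.    -1.   ] t 23.3
[237.6 209.3] [229 192  18  36 635] [0.6016 0.229  0.068 ]
[283.9 226.2] [ 262  203   45   47 1644] [0.6049 0.2642 0.068 ]
```

View pics/w3.png

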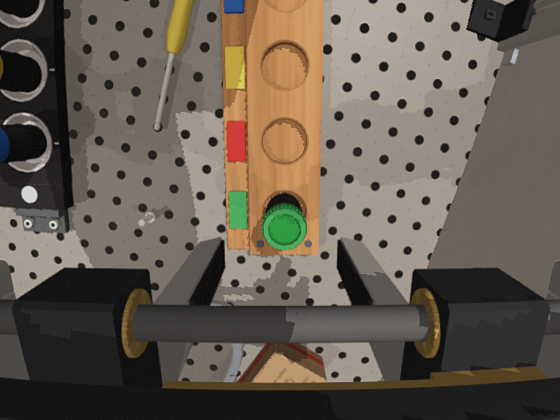

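View pics/s3.png

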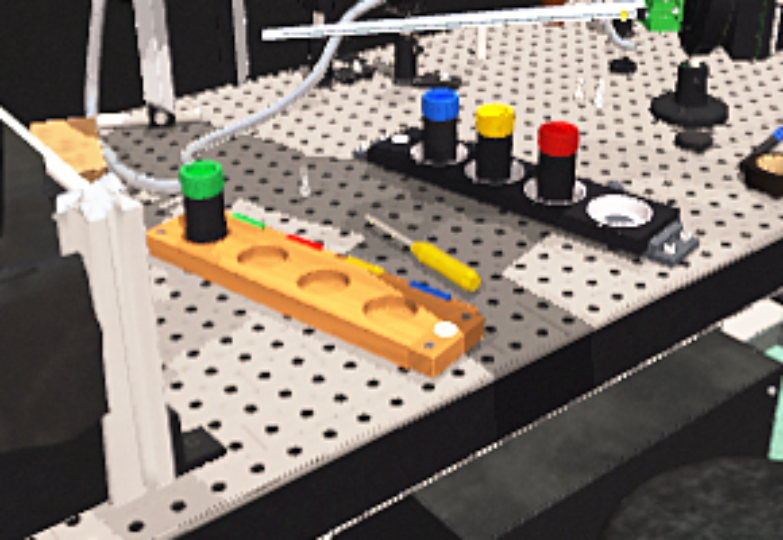

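All three placed filters stand upright, and green, at (284,226) in the wrist view, lies between the fingers. I'll descend on green in stages because of the box wall.

```bash
python3 -m crank '0.65 -0.06 0.06 0.7 0; 0.65 -0.06 0.06 1.3 0; 0.65 -0.06 0.06 1.7 0'; python3 -m crank '0.65 0 0 0.7 0; 0.65 0 0 1.3 0; 0.65 0 0 1.63 0; 0.65 0 0 1.63 0; 0.65 0 0 1.63 0';python3 go.py 0.6055 0.2648 0.043 105.1
```

```text
time: 23.78
eef_pos: [0.603, 0.265, 0.0892]
ee_rot: [0.418, -3.11, 0.001]
contact_force: [0.6, -0.5, 0.1]
finger_gap: 0.0614
finger_force: 0.0
time: 24.4
eef_pos: [0.6052, 0.2655, 0.0441]
ee_rot: [-0.418, 3.112, 0.0]
contact_force: [0.8, -0.2, -0.1]
finger_gap: 0.0609
finger_force: 0.0
shift [-0.   -0.03  0.04] turn 0.04 at [0.6052 0.2655 0.0441] yaw 105.3 tilt [ 0.001  0.    -1.   ] t 24.4
```

```bash
python3 -m crank '0.2 0 0 0 0; 0.2 0 0 0 0; 0.2 0 0 0 0; 0.2 0 0 0 0;0.2 0 0 0 0' 20; python3 -m crank '0.2 0 0 -0.4 0; 0.2 0 0 -1.2 0; 0.2 0 0 -2.4 0; 0.2 0 0 -3.6 0;0.2 0 0 -3.6 0' ; python3 go.py 0.429 -0.0057 0.15 102.85
```

```text
time: 25.02
eef_pos: [0.6047, 0.2654, 0.0436]
ee_rot: [-0.418, 3.113, 0.0]
contact_force: [-0.6, 0.5, 1.3]
finger_gap: 0.0302
finger_force: 20.0
time: 25.65
eef_pos: [0.6074, 0.2662, 0.156]
ee_rot: [-0.417, 3.105, 0.002]
contact_force: [-0.0, -0.0, -0.1]
finger_gap: 0.0303
finger_force: 20.0
shift [ 8.13 -7.17  0.13] turn 0.49 at [0.6074 0.2662 0.156 ] yaw 105.3 tilt [ 0.009  0.002 -1.   ] t 25.65
```

```bash
python3 -m crank '0.2 0.7 -0.6 0 0; 0.2 2 -1.8 0 0.2; 0.2 3.3 -2.9 0 0.5; 0.2 4.6 -4.1 0 0.5;0.2 5.9 -5.2 0 0.5';python3 -m crank '0.2 1.1 -1 0 0; 0.2 1.8 -1.6 0 0; 0.2 2.2 -1.9 0 0; 0.2 2.2 -1.9 0 0; 0.2 2.2 -1.9 0 0' ; python3 go.py 0.429 -0.0057 0.048 102.85
```

```text
time: 26.28
eef_pos: [0.4726, 0.0669, 0.1494]
ee_rot: [0.35, -3.119, -0.0]
contact_force: [0.6, -0.4, -1.9]
finger_gap: 0.0303
finger_force: 20.0
time: 26.9
eef_pos: [0.4237, -0.0015, 0.1512]
ee_rot: [-0.351, 3.122, 0.001]
contact_force: [0.2, -0.6, -1.3]
finger_gap: 0.0306
finger_force: 20.0
shift [-0.14 -0.18  3.44] turn -0.0 at [ 0.4237 -0.0015  0.1512] yaw 102.8 tilt [ 0.  0. -1.] t 26.9
```

```bash
python3 -m crank '0.2 -0.14 -0.17 0.5 0; 0.2 -0.14 -0.17 1.5 0; 0.2 -0.14 -0.17 2.3 0; 0.2 -0.14 -0.17 2.5 0;0.2 -0.14 -0.17 2.5 0'; python3 go.py 0.429 -0.0057 0.048 102.85; python3 -m crank '0.2 0 0 0.4 0; 0.2 0 0 0.7 0; 0.2 0 0 0.88 0; 0.2 0 0 0.88 0;0.2 0 0 0.88 0';  python3 go.py 0.429 -0.0057 0.048 102.85
```

```text
time: 27.52
eef_pos: [0.4285, -0.0058, 0.0758]
ee_rot: [0.351, -3.121, -0.001]
contact_force: [0.2, 0.7, -1.0]
finger_gap: 0.0306
finger_force: 20.0
shift [-0.02  0.    0.93] turn -0.0 at [ 0.4285 -0.0058  0.0758] yaw 102.8 tilt [-0.001  0.    -1.   ] t 27.525
time: 28.15
eef_pos: [0.4287, -0.0061, 0.0501]
ee_rot: [-0.35, 3.122, -0.0]
contact_force: [0.1, -0.1, -1.1]
finger_gap: 0.0301
finger_force: 20.0
shift [-0.01  0.01  0.07] turn -0.01 at [ 0.4287 -0.0061  0.0501] yaw 102.8 tilt [ 0. -0. -1.] t 28.15
```

```bash
python3 -m crank '0.2 0 0 0.08 0; 0.2 0 0 0.1 0; 0.2 0 0 0.1 0'; python3 -m crank '0.65 0 0 0 0; 0.65 0 0 0 0; 0.65 0 0 0 0; 0.65 0 0 0 0';python3 -m crank '0.65 0 0 -0.6 0; 0.65 0 0 -1.6 0; 0.65 0 0 -2.6 0; 0.65 0 0 -3.6 0;0.65 0 0 -4.6 0';python3 -m crank '0.65 0 1.5 -1 0; 0.65 0 3 -1 0; 0.65 0 4.5 -1 0; 0.65 0 5.5 -1 0; 0.65 0 5.5 -1 0'
python3 - <<'E'
from h import *
t=get_image('top');s=get_image('scene');c=camera_info('top');cs=camera_info('scene')
cv2.imwrite('pics/end.png',np.vstack([cv2.resize(s[150:300,200:420,::-1],(660,300)),cv2.resize(t[140:320,260:400,::-1],(385,300)).copy() if 0 else cv2.resize(t[140:320,180:400,::-1],(660,300))]))
for n in HUE:
  A=[p+[290,140] for p,_ in blobs(t[140:320,290:380],*HUE[n])];B=[p+[260,170] for p,_ in blobs(s[170:260,260:370],*HUE[n])]
  print(n,[(plane(c,p,.067)[:2].round(4)) for p in A],[meet(c,p,cs,q)[0].round(4) for p in A for q in B])
E
```

```text
time: 28.52
eef_pos: [0.429, -0.0062, 0.0475]
ee_rot: [-0.35, 3.121, -0.001]
contact_force: [-1.4, 0.0, 4.3]
finger_gap: 0.0307
finger_force: 20.0
time: 29.02
eef_pos: [0.4284, -0.006, 0.0468]
ee_rot: [0.35, -3.122, -0.0]
contact_force: [-0.3, -0.3, 0.1]
finger_gap: 0.0608
finger_force: 0.0
time: 29.65
eef_pos: [0.4282, -0.006, 0.1858]
ee_rot: [0.35, -3.122, -0.0]
contact_force: [-0.5, -0.5, -0.2]
finger_gap: 0.0611
finger_force: 0.0
time: 30.28
eef_pos: [0.3913, 0.1561, 0.2148]
ee_rot: [0.356, -3.121, 0.0]
contact_force: [1.0, 0.3, 0.3]
finger_gap: 0.0612
finger_force: 0.0
red [array([0.4883, 0.0069])] [array([0.4884, 0.0069, 0.0668])]
yellow [array([0.5508, 0.0156])] [array([0.5515, 0.0161, 0.0666]), array([ 0.5913,  0.0131, -0.0962]), array([ 0.612 ,  0.043 , -0.0972])]
green [array([ 0.4301, -0.0056])] [array([ 0.4301, -0.0056,  0.0671])]
blue [array([0.6057, 0.0338])] [array([0.6055, 0.0335, 0.0669])]
```

View pics/end.png

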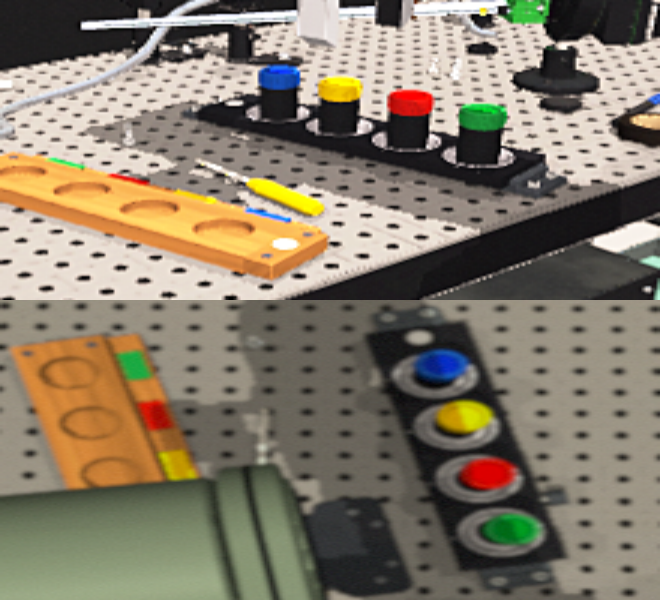

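All four are upright in order: blue, yellow, red, green from the dot. Yellow's mask looks biased by a shadow edge across its cap, so I'll recheck it with a looser threshold before handing in.

```bash
python3 -m crank '0.65 0 0 0 0; 0.65 0 0 0 0; 0.65 0 0 0 0; 0.65 0 0 0 0'|head -2
python3 - <<'E'
from h import *
t=get_image('top');c=camera_info('top');s=get_image('scene');cs=camera_info('scene')
A=[(p+[318,195],q) for p,q in blobs(t[195:228,318:355],20,36,smin=90,vmin=30)];B=[(p+[290,170],q) for p,q in blobs(s[170:225,290:330],20,36,smin=90,vmin=30,amin=60)]
for p,q in A: print(p,q,plane(c,p,.067)[:2].round(4),[meet(c,p,cs,r[0])[0].round(4) for r in B])
print('expected px',proj(c,[.546,.021,.067]))
E
```

```text
time: 30.88
eef_pos: [0.392, 0.1545, 0.2149]
[334.3 209.4] [  7   4  20  22 340] [0.5492 0.0206] [array([0.5491, 0.0204, 0.0668])]
expected px (np.float64(334.05538679947614), np.float64(211.15884226030954))
```

```bash
python3 -c "from cell import *;print(job_done())"
```

```text
the job is handed in; nothing more can be done
None
```

I moved all four filters into the slider in order from its dot (blue, yellow, red, green) and handed the job in at about 31 s; the last pictures showed each upright, fully down and let go, within about 3 mm of its nest, though no verdict came back.

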